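# Swap the vacuum battery on the laundry-room charger

### The arm

A 7-joint arm with a two-finger parallel gripper is mounted at the origin on the work surface. World frame = base frame: x ahead of the robot, y to its left, z up, the work surface at z = 0. Lengths are in m, angles in rad, forces in N, time in s.
With the tool pointing down it reaches from about 0.425 to 0.95 m from the base axis. Payload 4.7 kg.
Tool frame: the origin (TCP) lies between the finger pads; the fingertips stand 22 mm ahead of it and the grasp point (between the pads) lies 3 mm ahead of it (tip_reach is the distance from the TCP to the fingertips, in m); z points along the fingers, y is the line along which they close (so a half turn about z gives the same grasp; the last joint's range is limited). The gripper opens to 85 mm and grips with 20 to 120 N. Pads are 22 mm wide; open, the fingers measure 114 mm over their backs; the gripper's body (76 mm by 85 mm) begins 54 mm behind the grasp point. The pads swing forward as they close: fully open they stand 13 mm farther back than shut.
Start: joints at [1.221, 0.469, -0.049, 1.532, 0.024, 1.141, -0.082], TCP at [0.213, -0.641, 0.253] pointing down, gripper open.
Joint ranges: [-2.59, 2.59], [-0.33, 1.99], [-1.39, 1.29], [0.1, 2.45], [-1.04, 4.18], [0.21, 1.99], [-2.66, 2.66]. Speed limits (rad/s): [2.57, 2.57, 3.14, 3.14, 3.14, 3.14, 3.14].

### API

Orientations are given as a unit quaternion [w, x, y, z].
In Python, from rig import sense, capture, job_done, tip_reach gives the robot as it stands.
- The arm moves only by the tool move_arm, never from a script. Its arguments are lists of equal length, an entry for each row: "translation": the shift along the tool's x, y, z each as a share of 0.5 m, from -1 to 1, a list of three; "turn": the turn, a rotation vector about the tool's x, y, z each as a share of 90 degrees, from -1 to 1, a list of three. In form: {"translation": [[x, y, z], ...], "turn": [[rx, ry, rz], ...]}. A call has 1 to 12 rows; each row is the pose to reach, as a shift and turn from the pose commanded when the call began, along the tool's axes at that moment; what a row does not reach only later rows make up. A row lasts 1/8 s, in which the tool goes at most 62.5 mm and 10.7 degrees, less where a joint would pass 70% of its speed; a pose out of reach is approached as far as the arm can. A call with a number of a shift or a turn outside -1 to 1 is refused whole. A call with a gripper value outside its range is refused whole. "jaw" is the opening in per cent of the stroke, from 0 (shut) to 100 (fully open), set as the call begins (left out, the last holds). The fingers move at their own pace and stop on an object; the grip force is fixed at half the most. Time passes only in rows, so rows that repeat a pose let the fingers close. It gives the time, the measured TCP pose, the force, the opening and the grip force at its end, in the units of the state.
- sense(): the state, without advancing time (a new reading comes with each control period).
- capture(name): name is "side" or "top"; returns a dict with "img" (400x640x3 uint8, red, green, blue), "K" (3x3 intrinsics, pixels), "rvec" (rotation vector, rad) and "tvec" (3), from world to camera coordinates, as OpenCV has them. Camera axes: x right, y down, z forward; pixel columns grow to the right and rows downward; lengths in m; the calibration is good to about 2 mm. A picture is of the moment at which its call begins. There is no depth.
- job_done(): hands the job in; it is judged then, once.
The state is a dict: "time": time; "joint_pos": joint angles; "joint_velocities": joint speeds; "effort": joint torques, N m; "eef_pos": TCP position; "eef_rot": TCP orientation; "force": force on the tool from outside, world axes, zero at the start; "torque": the same for the moment, N m; "grip_width": finger opening in m; "gripper_force": force on a finger pad.
Only numpy, scipy, OpenCV 4.12 (cv2) and the standard library are available. Lean on these libraries where they do the work, as an engineer would, in place of code of your own. Each camera call takes 0.05 s, during which the arm holds its last target. There are 200 camera calls.

### The job

The green-capped battery pack in the white charger is full: lift it out and stand it upright in the empty half of the wooden caddy. Then plug the drained, red-capped pack into the charger in its place, fully home, and only after that push the charger's orange paddle switch over to its far (on) side. Lower both packs gently, without dropping one or letting it fall over, and do not knock over the white bottle or the blue cup.

Things in the scene. Friction and masses are not known exactly. Their poses are not given: they have to be found in the camera images.
- charged_pack: Full battery pack, GREEN top cap, 0.3 to 0.65 kg, starts in the charger's well. Origin: centre of its underside, z up; 110 mm high. Lowest 32 mm: black plug 42 mm (x) by 68 mm (y), its bottom 6 mm 2 mm narrower a side as lead-in. Above: flat-sided grey body 52 (x) by 80 mm (y), overhanging the plug as a shoulder all round. Grip it across the 52 mm, 75 to 100 mm above its underside.
- drained_pack: Drained battery pack, RED top cap, otherwise the same build, sizes and axes as the charged pack. Starts standing by itself on the worktop between charger and caddy, yaw up to 0.5 rad either way. It fits the well either way round (a half turn is the same).
- dock: The charger: fixed white block 130 mm (x) by 200 mm (y) by 45 mm high. Origin: centre of its underside; at yaw 0 x points away from the robot, y to the left, z up. On its flat top the well is centred 45 mm to the +y side, the paddle switch 60 mm to the -y side.
- dock_well (a point): Centre of the mouth of the charger's rectangular well, 45 mm above the worktop, in the charger's axes. The well is 46 mm (x) by 72 mm (y), 36 mm deep, straight walls: 2 mm of play each side of the plug. A pack is fully home when its shoulder rests on the charger's top: its origin is then 32 mm below this point and its x along this x.
- switch (a joint): Orange paddle switch on the charger, hinged about the charger's y axis: 0 (starts at 0 to 0.1) leans 0.5 rad to the charger's -x (near side, off), 1.0 (its stop) leans 0.5 rad to its +x (far side, on). It stays where it is left; about 1.5 N at the tip moves it.
- switch_tip (a point): Middle of the top end of the paddle: 52 mm from its axle, paddle 34 mm wide (along the axle) and 10 mm thick. Moves and turns with the paddle.
- switch_axle (a point): Middle of the paddle's axle, 50 mm above the worktop, 105 mm to the charger's -y side of the well; charger's axes. The upright paddle's end is 102 mm above the worktop.
- caddy_bay (a point): Centre of the floor of the caddy's empty half, 6 mm above the worktop, in the caddy's axes, z up. The caddy is a fixed light-wood open box 150 mm (x) by 200 mm (y) by 40 mm high, walls 6 mm, with a 40 mm high divider across the middle; each half is 138 mm (x) by 91 mm (y) inside. This is the +y half; the other holds the soap.
- soap: Yellow cake of soap, 85 x 55 x 28 mm, in the caddy's other half; leave it. Origin at its underside.
- softener: White bottle with blue cap, 70 mm diameter, 170 mm high, behind the task's things; origin at its underside, z up.
- scoop: Blue plastic cup with a handle, 80 mm diameter, 70 mm high, near side of the table; origin at its underside, z up.
Things that resemble listed ones, but are neither listed nor needed, are in the scene too. What is shaped like the charged_pack but pink is not meant. What is shaped like the drained_pack but pink is not meant.

How it is judged:
On the way, in this order (a step that is already met when the one before it is completed fails the run):
1. the green pack stands upright and released in the caddy's empty half, the switch still off (horizontal distance between charged_pack and caddy_bay below 0.06 m and z of charged_pack in the frame of caddy_bay below 0.006 m and angle between charged_pack's own z axis and vertical below 0.1 rad and linear speed of charged_pack below 0.02 m/s and contact force between charged_pack and the fingers below 0.1 N and value of joint switch below 0.3 rad), for 0.2 s.
2. the red pack is plugged fully home in the charger, the switch still off (horizontal distance between drained_pack and dock_well below 0.006 m and z of drained_pack in the frame of dock_well below -0.028 m and angle between drained_pack's own z axis and vertical below 0.07 rad and angle between the x axis of drained_pack and the x axis of dock_well, either way round below 0.12 rad and linear speed of drained_pack below 0.02 m/s and value of joint switch below 0.3 rad), for 0.2 s.
3. the switch is over on its far side (value of joint switch above 0.85 rad), for 0.2 s.
At the end, for the whole second after the job is handed in: The green pack stands upright (within 0.1 rad) on the floor of the caddy's empty half, the red pack is plugged in the charger's well with its shoulder within 4 mm of the charger's top, upright within 0.07 rad and square within 0.12 rad, the switch reads over 0.85, both packs released and at rest (horizontal distance between charged_pack and caddy_bay below 0.06 m and z of charged_pack in the frame of caddy_bay below 0.006 m and angle between charged_pack's own z axis and vertical below 0.1 rad and linear speed of each of charged_pack, drained_pack below 0.02 m/s and contact force between each of charged_pack, drained_pack and the fingers below 0.1 N and horizontal distance between drained_pack and dock_well below 0.006 m and z of drained_pack in the frame of dock_well below -0.028 m and angle between drained_pack's own z axis and vertical below 0.07 rad and angle between the x axis of drained_pack and the x axis of dock_well, either way round below 0.12 rad and value of joint switch above 0.85 rad); the robot touches nothing.
It fails at once if a pack falls or is tipped over (over 0.7 rad) (angle between any of charged_pack, drained_pack's own z axis and vertical above 0.7 rad).
It fails at once if a pack is dropped (falls free at over 0.5 m/s, a drop of about 13 mm) ((contact force between charged_pack and anything else below 0.05 N and linear speed of charged_pack above 0.5 m/s) or (contact force between drained_pack and anything else below 0.05 N and linear speed of drained_pack above 0.5 m/s)).
It fails at once if the switch is put on before the red pack is home (value of joint switch above 0.6 rad and not (horizontal distance between drained_pack and dock_well below 0.006 m and z of drained_pack in the frame of dock_well below -0.028 m)).
It fails at once if the white bottle or the blue cup is knocked over (angle between any of softener, scoop's own z axis and vertical above 0.6 rad).
It also fails if it takes over 70 s, if anything falls off the work surface, if the arm or the gripper's body presses on something with over 40 N, if the wrist force passes 120 N, or if a joint passes its speed limit or range.

## Working session

There is one attempt and no reset: what is moved stays moved. The work goes in short steps, Python scripts to look and compute and a tool call to move; the robot and the scene stay as the last step left them, time stands still between calls to the robot, and variables do not carry over. Pictures are saved under pics/ and viewed, at most 12 in all, crops included, and the job is handed in when it is done.

Besides the shell and the picture viewer there is one more tool, called as a command line: name --argument value ..., lists and objects as JSON in quotes. move_arm: Moves the arm, as the interface text tells. Its arguments: {"type":"object","properties":{"translation":{"type":"array"},"turn":{"type":"array"},"jaw":{"type":"number"}},"required":["translation","turn"]}

```bash
mkdir -p pics; ls; python3 - <<'E'
from rig import *
import cv2,numpy as np,pickle
s=sense();print({k:np.round(s[k],3) for k in ('time','eef_pos','eef_rot','grip_width')})
for n in('top','side'):
    c=capture(n);pickle.dump(c,open(n+'.pkl','wb'));cv2.imwrite(f'pics/{n}0.png',c['img'][:,:,::-1])
    R=cv2.Rodrigues(c['rvec'])[0];print(n,c['K'].round(1).tolist(),(-R.T@c['tvec'].ravel()).round(3),R.round(2).tolist())
E
```

```text
pics
{'time': np.float64(0.0), 'eef_pos': array([ 0.213, -0.64 ,  0.252]), 'eef_rot': array([-0.001,  0.987,  0.16 , -0.   ]), 'grip_width': np.float64(0.086)}
top [[463.1, 0.0, 315.9], [0.0, 463.1, 198.1], [0.0, 0.0, 1.0]] [0.345 0.064 1.591] [[0.02, -1.0, -0.01], [-0.99, -0.01, -0.11], [0.11, 0.01, -0.99]]
side [[381.1, 0.0, 321.7], [0.0, 381.1, 196.2], [0.0, 0.0, 1.0]] [0.322 0.82  0.669] [[-0.96, -0.27, -0.01], [-0.16, 0.58, -0.8], [0.22, -0.77, -0.6]]
```

View pics/top0.png

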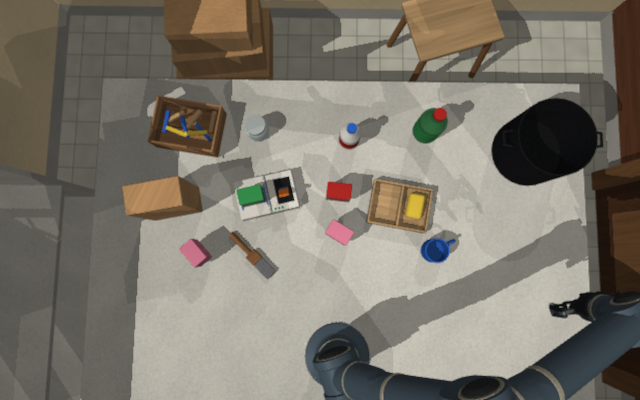

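View pics/side0.png

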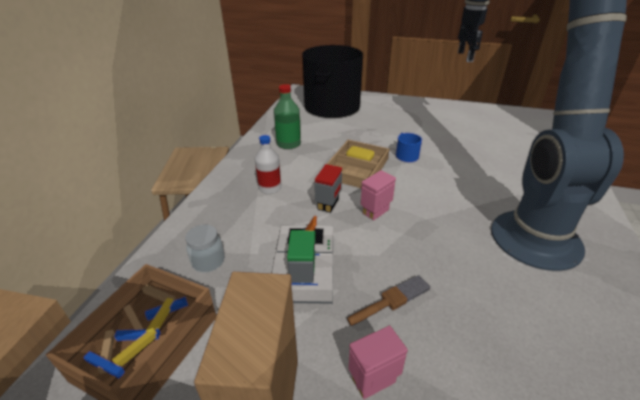

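The top view shows the green pack at (251,195) in the white charger and the red pack standing at (339,191). The caddy is at (401,205) with its empty half on the left, the white bottle at (349,135) and the blue cup at (436,250).

Possible mix-ups:
- **Packs:** pink blocks at (339,232) and (195,253).
- **Green or red:** green bottle with a red cap at (430,125), and the red label on the white bottle.

By the description I choose the green cap at (251,195) and the red cap at (339,191). I'll check that in one crop.

```bash
cat > h.py <<'E'
import numpy as np,cv2,pickle
from scipy.spatial.transform import Rotation as Ro
def ray(c,uv,z):
    uv=np.atleast_2d(np.float64(uv));R=cv2.Rodrigues(c['rvec'])[0];o=-R.T@c['tvec'].ravel()
    d=np.c_[uv,np.ones(len(uv))]@np.linalg.inv(c['K']).T@R
    return (o+d*((z-o[2])/d[:,2])[:,None])[:,:2]
def mask(c,lo,hi,box,up=4):
    x0,y0,x1,y1=box;im=cv2.resize(c['img'][y0:y1,x0:x1],None,fx=up,fy=up,interpolation=cv2.INTER_CUBIC)
    h=cv2.cvtColor(im,cv2.COLOR_RGB2HSV);return cv2.inRange(h,lo,hi)
def rect(c,m,box,z,up=4):
    ct=max(cv2.findContours(m,cv2.RETR_EXTERNAL,cv2.CHAIN_APPROX_NONE)[0],key=cv2.contourArea)[:,0]
    uv=(ct+.5)/up-.5+np.array(box[:2]);w=ray(c,uv,z)
    (cx,cy),(a,b),t=cv2.minAreaRect((w*1000).astype(np.float32))
    # yaw of the SHORT side (x axis), in (-pi/2,pi/2]
    t=np.radians(t if a<b else t+90);t=(t+np.pi/2)%np.pi-np.pi/2
    mm=cv2.moments(ct.astype(np.float32));cen=np.array([mm['m10'],mm['m01']])/mm['m00']
    return dict(c=np.round([cx,cy],1),short_long=np.round(sorted((a,b)),1),yaw=round(t,3),mom=np.round(1000*ray(c,(cen+.5)/up-.5+np.array(box[:2]),z)[0],1))
GREEN=((40,100,50),(85,255,255));YEL=((20,120,100),(35,255,255))
def red(c,box,up=4): return mask(c,(0,150,90),(8,255,255),box,up)|mask(c,(172,150,90),(180,255,255),box,up)
E
python3 - <<'E'
from h import *
c=pickle.load(open('top.pkl','rb'))
b=(230,175,275,215);print('green',rect(c,mask(c,*GREEN,b),b,.123))
b=(320,175,360,208);print('red',rect(c,red(c,b),b,.110))
b=(225,162,310,228);m=mask(c,(0,0,150),(180,60,255),b);cv2.imwrite('pics/m.png',m)
b=(360,170,440,240);
im=c['img'][150:250,215:445,::-1];cv2.imwrite('pics/crop.png',cv2.resize(im,None,fx=3.4,fy=3.4,interpolation=cv2.INTER_CUBIC))
E
```

```text
green {'c': array([519.6, 289.3]), 'short_long': array([53.5, 79.5]), 'yaw': np.float64(0.251), 'mom': array([519.7, 289.4])}
red {'c': array([538.4,   5.4]), 'short_long': array([52.7, 77.3]), 'yaw': np.float64(-0.106), 'mom': array([538.5,   5.3])}
```

View pics/crop.png

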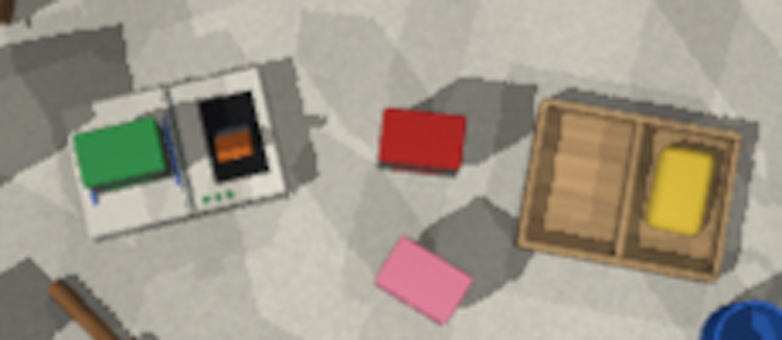

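The crop confirms the choice: green-capped pack in the white charger, red-capped pack standing alone, and pink blocks as decoys. In the crop the caddy rim corners are about (542,98), (740,133), (714,281) and (518,247). The charger's right edge runs (258,68) to (287,193), and its lower-left corner is (98,240).

```bash
cat >> h.py <<'E'
def move(s,goal,yaw=None):
    """shares from the present TCP pose to goal (world), with tool y at yaw mod pi, tool z down"""
    w,x,y,z=s['eef_rot'];R=Ro.from_quat([x,y,z,w])
    t=R.inv().apply(np.array(goal)-s['eef_pos'])/.5
    out=dict(trans=t.round(4))
    if yaw is not None:
        b=np.array([np.cos(yaw),np.sin(yaw),0]); 
        for b in(b,-b):
            G=Ro.from_matrix(np.c_[np.cross(b,[0,0,-1]),b,[0,0,-1]])
            out[len(out)]=((R.inv()*G).as_rotvec()/(np.pi/2)).round(4)
    return out
E
python3 - <<'E'
from h import *
from rig import sense
c=pickle.load(open('top.pkl','rb'))
f=lambda p,z:1000*ray(c,(np.array(p)+.5)/3.4-.5+[215,150],z)
k=f([(542,98),(740,133),(714,281),(518,247)],.04);print(k.round(1).tolist())
ang=lambda d:np.arctan2(d[1],d[0]).round(3)
print('lens',[np.linalg.norm(k[i]-k[i-1]).round(1) for i in range(4)])
print('caddy yaw',ang(k[0]-k[3]),ang(k[1]-k[2]),ang(k[0]-k[1])-np.pi/2,ang(k[3]-k[2])-np.pi/2)
cen=k.mean(0);y=np.radians(0);yaw=np.mean([ang(k[0]-k[3]),ang(k[1]-k[2]),ang(k[0]-k[1])-np.pi/2,ang(k[3]-k[2])-np.pi/2])
print('caddy',cen,'yaw',yaw,'bay',cen+48.5*np.array([-np.sin(yaw),np.cos(yaw)]))
d=f([(258,68),(287,193),(98,240)],.045);print(d.round(1).tolist(),np.linalg.norm(d[0]-d[1]),np.linalg.norm(d[2]-d[1]),ang(d[0]-d[1]),ang(d[2]-d[1])-np.pi/2)
cd=(d[0]+d[2])/2;a=.25;print('dock',cd,'well',cd+45*np.array([-np.sin(a),np.cos(a)]))
s=sense()
print(move(s,(.50,-.25,.26),-.5),move(s,(.5196,.2893,.24),.251))
E
```

```text
[[590.3, -116.3], [557.9, -312.5], [411.0, -285.2], [441.5, -92.9]]
lens [np.float64(150.6), np.float64(198.9), np.float64(149.5), np.float64(194.7)]
caddy yaw -0.156 -0.184 -0.16379632679489653 -0.15779632679489652
caddy [ 500.18163567 -201.71984864] yaw -0.16539816339744826 bay [ 508.16692174 -153.88173407]
[[615.8, 166.8], [491.2, 135.5], [442.0, 320.7]] 128.475631782046 191.62814259600327 0.246 0.2592036732051035
dock [528.91325124 243.77631812] well [517.78007308 287.3773771 ]
{'trans': array([ 0.7913, -0.5591, -0.0144]), 1: array([-1.100e-03, -4.000e-04, -4.774e-01]), 2: array([-5.0000e-04,  1.4000e-03,  1.5226e+00])} {'trans': array([ 1.1688, -1.5702,  0.0274]), 1: array([-1.000e-03, -8.000e-04, -9.555e-01]), 2: array([-8.0000e-04,  1.0000e-03,  1.0445e+00])}
```

move_arm --translation '[[0.79, -0.56, -0.02], [0.79, -0.56, -0.02], [0.79, -0.56, -0.02], [0.79, -0.56, -0.02], [0.79, -0.56, -0.02], [0.79, -0.56, -0.02], [0.79, -0.56, -0.02], [0.79, -0.56, -0.02], [0.79, -0.56, -0.02], [0.79, -0.56, -0.02]]' --turn '[[0, 0, -0.48], [0, 0, -0.48], [0, 0, -0.48], [0, 0, -0.48], [0, 0, -0.48], [0, 0, -0.48], [0, 0, -0.48], [0, 0, -0.48], [0, 0, -0.48], [0, 0, -0.48]]' --jaw 100

```text
time: 1.35
eef_pos: [0.4989, -0.2509, 0.2629]
eef_rot: [-0.0, 0.859, 0.512, -0.001]
force: [-0.5, -0.0, 0.0]
grip_width: 0.0855
gripper_force: 0.0
```

```bash
python3 -c "
from h import *;from rig import sense
s=sense();print(s['time'],s['eef_pos'],s['joint_pos'].round(2) if hasattr(s['joint_pos'],'round') else s['joint_pos'],s['force']);print(move(s,(.5196,.2893,.22),.251))"
```

```text
1.35 [ 0.49885638 -0.25087798  0.26286968] [ 0.71  0.3  -0.4   1.78  0.13  1.08 -0.23] [-0.48116474 -0.01698675  0.01758248]
{'trans': array([ 0.9698, -0.478 ,  0.0853]), 1: array([-7.000e-04,  3.000e-04, -4.758e-01]), 2: array([4.0000e-04, 9.0000e-04, 1.5242e+00])}
```

move_arm --translation '[[0.97, -0.478, 0.07], [0.97, -0.478, 0.07], [0.97, -0.478, 0.07], [0.97, -0.478, 0.07], [0.97, -0.478, 0.07], [0.97, -0.478, 0.07], [0.97, -0.478, 0.07], [0.97, -0.478, 0.07], [0.97, -0.478, 0.07], [0.97, -0.478, 0.07], [0.97, -0.478, 0.07], [0.97, -0.478, 0.07]]' --turn '[[0, 0, -0.476], [0, 0, -0.476], [0, 0, -0.476], [0, 0, -0.476], [0, 0, -0.476], [0, 0, -0.476], [0, 0, -0.476], [0, 0, -0.476], [0, 0, -0.476], [0, 0, -0.476], [0, 0, -0.476], [0, 0, -0.476]]'

```text
time: 2.85
eef_pos: [0.521, 0.2874, 0.2281]
eef_rot: [0.001, 0.614, 0.789, -0.001]
force: [0.1, -0.2, 0.1]
grip_width: 0.0855
gripper_force: 0.0
```

```bash
python3 - <<'E'
from h import *;from rig import sense,capture
s=sense();print(s['time'],s['eef_pos'],np.round(s['joint_pos'],2));print(move(s,(.5196,.2893,.104),.251))
c=capture('side');cv2.imwrite('pics/s1.png',cv2.resize(c['img'][100:320,180:480,::-1],None,fx=2.6,fy=2.6))
E
```

```text
2.85 [0.52102467 0.28741286 0.22812314] [-0.06  0.45 -0.7   1.73  0.33  1.08 -0.61]
{'trans': array([ 0.0047, -0.0018,  0.2482]), 1: array([-0.0001,  0.001 , -0.0021]), 2: array([1.6000e-03, 2.0000e-04, 1.9979e+00])}
```

View pics/s1.png

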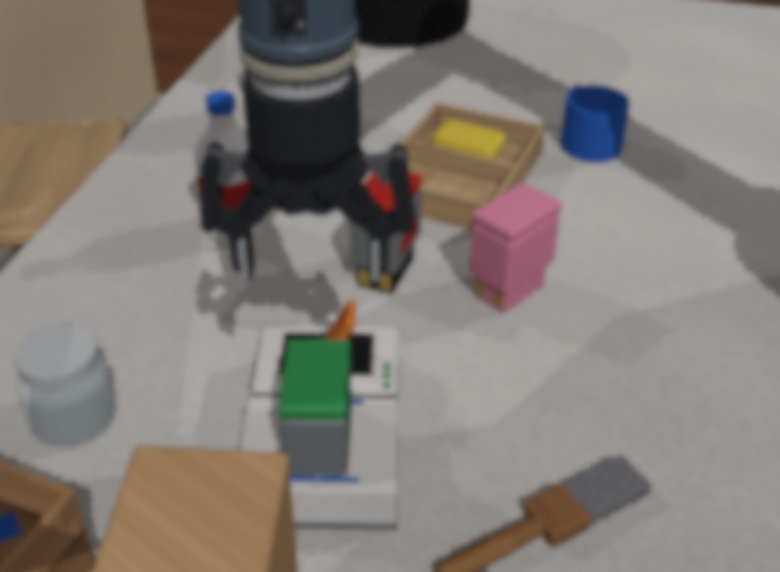

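The side view shows the open fingers straddling the pack's line: fingers at crop (243,260) and (378,265), green cap at (315,375), orange paddle behind it at (345,320), leaning off. I'll descend and grip.

move_arm --translation '[[0.004, -0.002, 0.06], [0.004, -0.002, 0.12], [0.004, -0.002, 0.18], [0.004, -0.002, 0.22], [0.004, -0.002, 0.244], [0.004, -0.002, 0.248], [0.004, -0.002, 0.248]]' --turn '[[0, 0, 0], [0, 0, 0], [0, 0, 0], [0, 0, 0], [0, 0, 0], [0, 0, 0], [0, 0, 0]]'

```text
time: 3.78
eef_pos: [0.519, 0.2921, 0.105]
eef_rot: [0.0, 0.613, 0.79, 0.001]
force: [-0.4, 0.8, -0.1]
grip_width: 0.0855
gripper_force: 0.0
```

move_arm --translation '[[0, 0, 0], [0, 0, 0], [0, 0, 0], [0, 0, 0], [0, 0, 0], [0, 0, 0]]' --turn '[[0, 0, 0], [0, 0, 0], [0, 0, 0], [0, 0, 0], [0, 0, 0], [0, 0, 0]]' --jaw 0

```text
time: 4.53
eef_pos: [0.5195, 0.2922, 0.1053]
eef_rot: [0.001, 0.613, 0.79, 0.001]
force: [2.4, 0.2, 5.9]
grip_width: 0.0514
gripper_force: 63.1
```

move_arm --translation '[[0, 0, -0.02], [0, 0, -0.05], [0, 0, -0.08], [0, 0, -0.12], [0, 0, -0.18], [0, 0, -0.24], [0, 0, -0.3], [0, 0, -0.32], [0, 0, -0.32]]' --turn '[[0, 0, 0], [0, 0, 0], [0, 0, 0], [0, 0, 0], [0, 0, 0], [0, 0, 0], [0, 0, 0], [0, 0, 0], [0, 0, 0]]'

```text
time: 5.65
eef_pos: [0.5182, 0.2917, 0.2647]
eef_rot: [0.0, 0.613, 0.79, 0.0]
force: [0.5, -0.7, -3.7]
grip_width: 0.0512
gripper_force: 65.5
```

```bash
python3 - <<'E'
from h import *;from rig import sense,capture
s=sense();print(s['time'],s['eef_pos'],np.round(s['joint_pos'],2),s['force']);print(move(s,(.509,-.154,.26),-.165))
pickle.dump(capture('top'),open('top1.pkl','wb'))
c=capture('side');cv2.imwrite('pics/s2.png',cv2.resize(c['img'][60:320,180:480,::-1],None,fx=2.3,fy=2.3))
E
```

```text
5.65 [0.51823597 0.29170331 0.26474378] [-0.05  0.42 -0.72  1.69  0.3   1.15 -0.59] [ 0.47075472 -0.71223407 -3.74165212]
{'trans': array([-0.8587, -0.2401,  0.0096]), 1: array([3.000e-04, 1.000e-04, 2.654e-01]), 2: array([-1.0000e-04,  4.0000e-04, -1.7346e+00])}
```

View pics/s2.png

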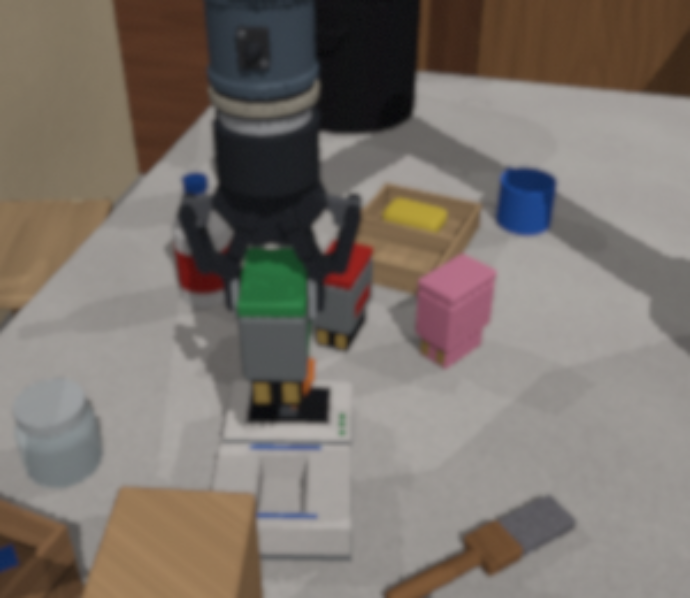

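The green pack hangs level in the fingers at crop (275,320), and the well below it is now empty at (283,487). I'll carry it over the caddy.

move_arm --translation '[[-0.06, -0.017, 0], [-0.15, -0.042, 0], [-0.25, -0.07, 0], [-0.35, -0.098, 0], [-0.45, -0.126, 0], [-0.55, -0.154, 0], [-0.65, -0.182, 0], [-0.74, -0.207, 0], [-0.82, -0.23, 0], [-0.859, -0.24, 0], [-0.859, -0.24, 0.01], [-0.859, -0.24, 0.01]]' --turn '[[0, 0, 0.03], [0, 0, 0.06], [0, 0, 0.09], [0, 0, 0.12], [0, 0, 0.15], [0, 0, 0.18], [0, 0, 0.21], [0, 0, 0.24], [0, 0, 0.26], [0, 0, 0.265], [0, 0, 0.265], [0, 0, 0.265]]'

```text
time: 7.25
eef_pos: [0.5091, -0.1518, 0.2584]
eef_rot: [-0.001, 0.762, 0.648, -0.0]
force: [-0.4, 0.3, -3.9]
grip_width: 0.0514
gripper_force: 65.2
```

```bash
python3 - <<'E'
from h import *;from rig import sense,capture
s=sense();print(s['time'],s['eef_pos'],np.round(s['joint_pos'],2),s['force']);print(move(s,(.509,-.154,.13),-.165))
pickle.dump(capture('top'),open('top2.pkl','wb'))
c=capture('side');cv2.imwrite('pics/s3.png',cv2.resize(c['img'][20:240,240:460,::-1],None,fx=2.7,fy=2.7))
E
```

```text
7.25 [ 0.50907512 -0.15177977  0.258398  ] [ 0.62  0.27 -0.5   1.84  0.14  1.06 -0.09] [-0.38038822  0.28497949 -3.90424611]
{'trans': array([-0.0048,  0.0011,  0.2568]), 1: array([-0.0013, -0.001 ,  0.0023]), 2: array([ 1.6000e-03, -2.0000e-03, -1.9977e+00])}
```

View pics/s3.png

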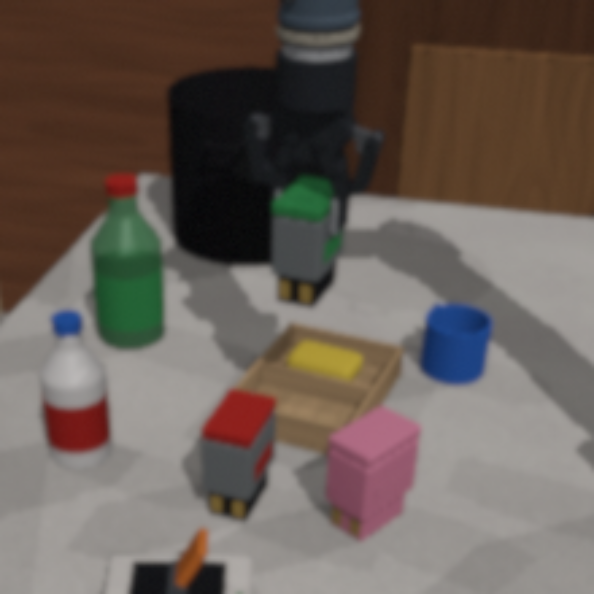

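The green pack hangs upright at crop (305,240) above the empty near half of the caddy (320,400), clear of the cup and the bottle. I'll lower it, slowing near the floor.

move_arm --translation '[[0, 0, 0.06], [0, 0, 0.13], [0, 0, 0.19], [0, 0, 0.23], [0, 0, 0.26], [0, 0, 0.28], [0, 0, 0.295], [0, 0, 0.305], [0, 0, 0.305]]' --turn '[[0, 0, 0], [0, 0, 0], [0, 0, 0], [0, 0, 0], [0, 0, 0], [0, 0, 0], [0, 0, 0], [0, 0, 0], [0, 0, 0]]'

```text
time: 8.48
eef_pos: [0.5094, -0.1542, 0.1068]
eef_rot: [0.0, 0.763, 0.647, -0.0]
force: [0.5, -0.3, -4.0]
grip_width: 0.0515
gripper_force: 65.3
```

move_arm --translation '[[0, 0, 0.004], [0, 0, 0.008], [0, 0, 0.012], [0, 0, 0.012]]' --turn '[[0, 0, 0], [0, 0, 0], [0, 0, 0], [0, 0, 0]]'

```text
time: 8.98
eef_pos: [0.5093, -0.1542, 0.1007]
eef_rot: [-0.0, 0.763, 0.647, -0.0]
force: [0.4, 0.3, -3.9]
grip_width: 0.0512
gripper_force: 65.3
```

move_arm --translation '[[0, 0, 0.003], [0, 0, 0.006], [0, 0, 0.006]]' --turn '[[0, 0, 0], [0, 0, 0], [0, 0, 0]]'

```text
time: 9.35
eef_pos: [0.5094, -0.1542, 0.0982]
eef_rot: [0.0, 0.763, 0.647, -0.0]
force: [-1.9, 0.0, 1.2]
grip_width: 0.0514
gripper_force: 65.5
```

Contact came at the floor height I expected. Releasing.

move_arm --translation '[[0, 0, 0], [0, 0, 0], [0, 0, 0], [0, 0, 0], [0, 0, 0]]' --turn '[[0, 0, 0], [0, 0, 0], [0, 0, 0], [0, 0, 0], [0, 0, 0]]' --jaw 100

```text
time: 9.98
eef_pos: [0.5094, -0.1542, 0.0979]
eef_rot: [0.0, 0.763, 0.647, 0.0]
force: [0.1, -0.6, -1.0]
grip_width: 0.0854
gripper_force: 0.0
```

move_arm --translation '[[0, 0, -0.04], [0, 0, -0.12], [0, 0, -0.2], [0, 0, -0.26], [0, 0, -0.26]]' --turn '[[0, 0, 0], [0, 0, 0], [0, 0, 0], [0, 0, 0], [0, 0, 0]]'

```text
time: 10.6
eef_pos: [0.5108, -0.1543, 0.2303]
eef_rot: [0.002, 0.763, 0.647, 0.001]
force: [-0.0, 0.1, -0.5]
grip_width: 0.0852
gripper_force: 0.0
```

```bash
python3 - <<'E'
from h import *;from rig import sense,capture
s=sense();print(s['time'],s['eef_pos'],s['force'])
c=capture('side');pickle.dump(c,open('side3.pkl','wb'))
b=(300,110,400,200);m=mask(c,*GREEN,b);
def mn(m):
    ct=max(cv2.findContours(m,cv2.RETR_EXTERNAL,cv2.CHAIN_APPROX_NONE)[0],key=cv2.contourArea);print(cv2.contourArea(ct)/16,cv2.boundingRect(ct))
mn(m)
# empty well: white/dark seen from top1? (before was occluded by gripper); use top now
t=capture('top');pickle.dump(t,open('top3.pkl','wb'))
b=(320,175,360,208);print('red',rect(t,red(t,b),b,.110))
im=np.hstack([cv2.resize(t['img'][160:225,225:310],None,fx=4.5,fy=4.5,interpolation=cv2.INTER_CUBIC),cv2.resize(c['img'][110:210,290:410],(351,292))])
cv2.imwrite('pics/s4.png',im[:,:,::-1])
print(move(s,(.5384,.0054,.2),-.106))
E
```

```text
10.6 [ 0.51079767 -0.15432284  0.23026868] [-0.04337744  0.05742172 -0.47575201]
253.125 (164, 110, 93, 67)
red {'c': array([538.4,   5.4]), 'short_long': array([52.7, 77.3]), 'yaw': np.float64(-0.106), 'mom': array([538.5,   5.3])}
{'trans': array([0.3242, 0.0018, 0.0602]), 1: array([ 0.0034,  0.0007, -0.0373]), 2: array([ 1.1000e-03, -5.3000e-03,  1.9627e+00])}
```

View pics/s4.png

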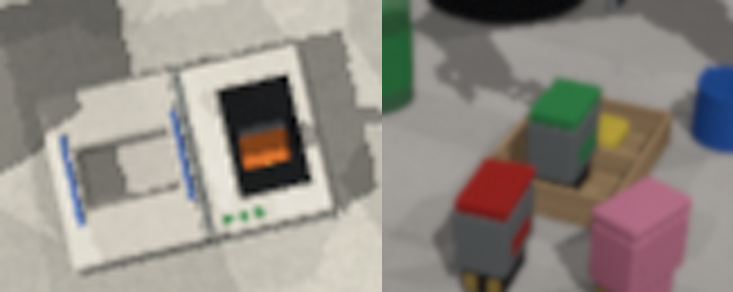

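The green pack stands upright in the caddy's empty half (right panel, 565,130). The left panel shows the empty well, with corners near (77,150), (165,130), (180,188) and (92,208).

```bash
python3 - <<'E'
from h import *
t=pickle.load(open('top3.pkl','rb'))
f=lambda p,z=.045:1000*ray(t,(np.array(p)+.5)/4.5-.5+[225,160],z)
w=f([(77,150),(165,130),(180,188),(92,208)]);print(w.round(1).tolist(),[np.linalg.norm(w[i]-w[i-1]).round(1) for i in range(4)],w.mean(0))
# dock top outline: intensity edge profiles along dock axes, subpixel, a=yaw
g=cv2.cvtColor(t['img'],cv2.COLOR_RGB2GRAY).astype(np.float32)
R=cv2.Rodrigues(t['rvec'])[0]
def proj(P):return cv2.projectPoints(np.float64(P).reshape(-1,3),t['rvec'],t['tvec'],t['K'],None)[0][:,0]
c0=np.array([.5187,.2885])
for a in(.24,.25,.26):
    ex=np.array([np.cos(a),np.sin(a)]);ey=np.array([-np.sin(a),np.cos(a)])
    s=np.arange(-.1,.1,.0005)
    def prof(e,n,offs):
        P=np.array([[*(c0+e*u+n*o),.045] for o in offs for u in s]);q=proj(P).astype(np.float32)
        return cv2.remap(g,q[:,0].reshape(len(offs),-1),q[:,1].reshape(len(offs),-1),cv2.INTER_LINEAR).mean(0)
    for nm,p in(('x',prof(ex,ey,np.linspace(-.025,.0,15))),('xw',prof(ex,ey,np.linspace(.012,.028,12))),('y',prof(ey,ex,np.linspace(-.015,.01,15)))):
        d=np.gradient(cv2.GaussianBlur(p[None],(9,1),3)[0]);k=[i for i in range(2,398) if abs(d[i])>.8 and abs(d[i])>=max(abs(d[i-2:i+3]))]
        print(a,nm,[(round(s[i]*1000,1),round(float(d[i]),1)) for i in k])
E
```

```text
[[534.0, 329.7], [550.0, 264.1], [506.5, 251.7], [490.5, 317.0]] [np.float64(45.3), np.float64(67.5), np.float64(45.3), np.float64(67.2)] [520.24346497 290.61225684]
0.24 x [(np.float64(-68.5), -4.9), (np.float64(-62.0), 7.1), (np.float64(-21.5), -5.2), (np.float64(-15.5), 3.7), (np.float64(20.0), -5.4), (np.float64(27.0), 5.6), (np.float64(67.5), -5.3)]
0.24 xw [(np.float64(-68.5), -4.8), (np.float64(-62.0), 7.0), (np.float64(-21.0), -5.4), (np.float64(18.5), -1.3), (np.float64(26.0), 6.9), (np.float64(53.5), -0.9), (np.float64(68.5), -5.7)]
0.24 y [(np.float64(-83.0), -5.3), (np.float64(-75.5), 13.7), (np.float64(-51.5), -7.5), (np.float64(-42.5), -2.1), (np.float64(-37.5), 7.2), (np.float64(6.0), -5.8), (np.float64(32.0), -1.0), (np.float64(38.0), 3.1), (np.float64(42.0), -1.0), (np.float64(47.5), 8.8), (np.float64(58.0), -4.2), (np.float64(74.0), 1.6)]
0.25 x [(np.float64(-68.5), -4.9), (np.float64(-62.0), 7.0), (np.float64(-22.0), -5.2), (np.float64(-16.0), 3.7), (np.float64(19.5), -5.4), (np.float64(26.5), 5.5), (np.float64(67.5), -5.3)]
0.25 xw [(np.float64(-68.5), -4.8), (np.
[... 474 characters left out ...]
26 x [(np.float64(-68.5), -4.9), (np.float64(-62.0), 7.0), (np.float64(-22.0), -5.2), (np.float64(-16.0), 3.7), (np.float64(19.5), -5.4), (np.float64(26.5), 5.5), (np.float64(67.5), -5.2)]
0.26 xw [(np.float64(-68.0), -4.8), (np.float64(-61.5), 7.0), (np.float64(-20.5), -5.4), (np.float64(19.0), -1.3), (np.float64(26.5), 6.9), (np.float64(54.0), -1.3), (np.float64(68.5), -5.4)]
0.26 y [(np.float64(-83.0), -4.9), (np.float64(-75.5), 13.7), (np.float64(-51.5), -7.5), (np.float64(-42.5), -2.2), (np.float64(-37.5), 7.2), (np.float64(6.5), -5.8), (np.float64(32.0), -1.0), (np.float64(38.0), 3.1), (np.float64(42.5), -1.0), (np.float64(47.5), 8.8), (np.float64(58.5), -4.2), (np.float64(74.0), 1.6)]
```

move_arm --translation '[[0.05, 0, 0], [0.13, 0, 0], [0.22, 0, 0], [0.29, 0.002, 0.02], [0.324, 0.002, 0.05], [0.324, 0.002, 0.06], [0.324, 0.002, 0.06]]' --turn '[[0, 0, -0.01], [0, 0, -0.02], [0, 0, -0.03], [0, 0, -0.037], [0, 0, -0.037], [0, 0, -0.037], [0, 0, -0.037]]'

```text
time: 11.58
eef_pos: [0.5363, 0.0052, 0.197]
eef_rot: [-0.001, 0.744, 0.669, -0.001]
force: [-0.0, 0.3, 0.4]
grip_width: 0.0854
gripper_force: 0.0
```

```bash
python3 -c "
from h import *;from rig import sense
s=sense();print(s['eef_pos']);print(move(s,(.5384,.0054,.092),-.106))"
```

```text
[0.5362502  0.00522977 0.1969615 ]
{'trans': array([0.0009, 0.0047, 0.2099]), 1: array([-0.0013,  0.0003, -0.0003]), 2: array([5.0000e-04, 2.0000e-03, 1.9997e+00])}
```

move_arm --translation '[[0.001, 0.004, 0.06], [0.001, 0.004, 0.12], [0.001, 0.004, 0.17], [0.001, 0.004, 0.2], [0.001, 0.004, 0.209], [0.001, 0.004, 0.209]]' --turn '[[0, 0, 0], [0, 0, 0], [0, 0, 0], [0, 0, 0], [0, 0, 0], [0, 0, 0]]'

```text
time: 12.32
eef_pos: [0.5394, 0.0056, 0.0938]
eef_rot: [0.0, 0.744, 0.668, 0.0]
force: [-0.3, 0.4, 0.7]
grip_width: 0.0855
gripper_force: 0.0
```

move_arm --translation '[[0, 0, 0], [0, 0, 0], [0, 0, 0], [0, 0, 0], [0, 0, 0], [0, 0, 0]]' --turn '[[0, 0, 0], [0, 0, 0], [0, 0, 0], [0, 0, 0], [0, 0, 0], [0, 0, 0]]' --jaw 0

```text
time: 13.08
eef_pos: [0.5398, 0.0058, 0.0943]
eef_rot: [0.001, 0.744, 0.668, 0.001]
force: [-0.1, -0.4, 5.5]
grip_width: 0.0512
gripper_force: 63.8
```

move_arm --translation '[[0, 0, -0.02], [0, 0, -0.07], [0, 0, -0.14], [0, 0, -0.2], [0, 0, -0.25], [0, 0, -0.25]]' --turn '[[0, 0, 0], [0, 0, 0], [0, 0, 0], [0, 0, 0], [0, 0, 0], [0, 0, 0]]'

```text
time: 13.82
eef_pos: [0.5392, 0.0059, 0.2193]
eef_rot: [0.001, 0.744, 0.668, 0.001]
force: [-0.4, 0.1, -6.7]
grip_width: 0.0515
gripper_force: 64.7
```

```bash
python3 -c "
from h import *;from rig import sense
s=sense();print(s['eef_pos']);print(move(s,(.5202,.2901,.22),.251))"
```

```text
[0.53922092 0.00592564 0.21933643]
{'trans': array([ 0.5611, -0.0982, -0.0015]), 1: array([ 1.600e-03,  2.000e-04, -2.276e-01]), 2: array([ 3.0000e-04, -2.2000e-03,  1.7724e+00])}
```

move_arm --translation '[[0.05, -0.009, -0.01], [0.13, -0.023, -0.01], [0.22, -0.039, -0.01], [0.31, -0.054, -0.01], [0.4, -0.07, -0.01], [0.48, -0.084, -0.01], [0.54, -0.095, -0.01], [0.561, -0.098, -0.01], [0.561, -0.098, 0], [0.561, -0.098, 0]]' --turn '[[0, 0, -0.03], [0, 0, -0.06], [0, 0, -0.1], [0, 0, -0.14], [0, 0, -0.18], [0, 0, -0.21], [0, 0, -0.227], [0, 0, -0.227], [0, 0, -0.227], [0, 0, -0.227]]'

```text
time: 15.08
eef_pos: [0.5199, 0.2876, 0.2168]
eef_rot: [0.0, 0.614, 0.789, -0.002]
force: [0.2, 0.5, -5.9]
grip_width: 0.0513
gripper_force: 64.4
```

```bash
python3 -c "
from h import *;from rig import sense
s=sense();print(s['eef_pos']);print(move(s,(.5202,.2901,.16),.251))"
```

```text
[0.51993554 0.28764566 0.21683695]
{'trans': array([0.0049, 0.002 , 0.1137]), 1: array([-0.0017,  0.0015, -0.0019]), 2: array([0.0023, 0.0027, 1.9981])}
```

move_arm --translation '[[0.004, 0.002, 0.05], [0.004, 0.002, 0.1], [0.004, 0.002, 0.12], [0.004, 0.002, 0.13], [0.004, 0.002, 0.13]]' --turn '[[0, 0, 0], [0, 0, 0], [0, 0, 0], [0, 0, 0], [0, 0, 0]]'

```text
time: 15.7
eef_pos: [0.5209, 0.2919, 0.1537]
eef_rot: [0.0, 0.614, 0.79, 0.0]
force: [0.6, -0.4, -6.0]
grip_width: 0.0514
gripper_force: 64.4
```

```bash
python3 - <<'E'
from h import *;from rig import sense,capture
s=sense();print(s['eef_pos']);print(move(s,(.5202,.2901,.14),.251))
c=capture('side');cv2.imwrite('pics/s5.png',cv2.resize(c['img'][190:310,250:370,::-1],None,fx=4.8,fy=4.8,interpolation=cv2.INTER_CUBIC))
E
```

```text
[0.52086154 0.29192752 0.15371889]
{'trans': array([-0.0032, -0.0022,  0.0274]), 1: array([ 0.0004,  0.    , -0.0009]), 2: array([ 0.0000e+00, -7.0000e-04,  1.9991e+00])}
```

View pics/s5.png

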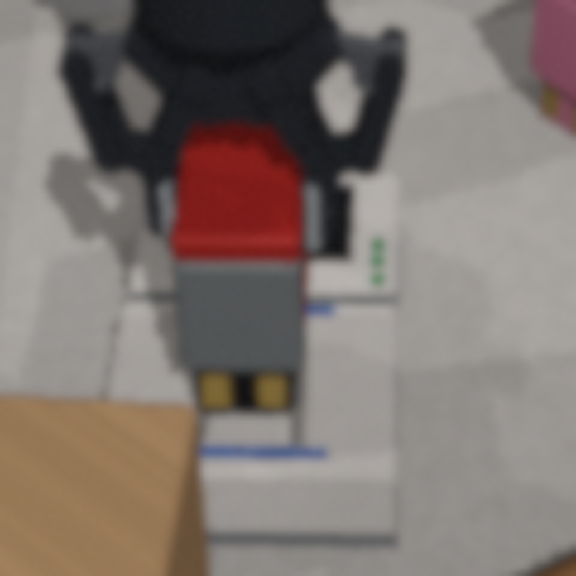

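The red pack hangs square above the well: plug front at crop (245,390), well's near edge at (250,440). I'll correct about 2 mm and lower in small steps.

move_arm --translation '[[-0.003, -0.002, 0.01], [-0.003, -0.002, 0.02], [-0.003, -0.002, 0.025], [-0.003, -0.002, 0.025]]' --turn '[[0, 0, 0], [0, 0, 0], [0, 0, 0], [0, 0, 0]]'

```text
time: 16.25
eef_pos: [0.5197, 0.2903, 0.1405]
eef_rot: [-0.0, 0.613, 0.79, -0.0]
force: [0.2, -0.5, -6.3]
grip_width: 0.0517
gripper_force: 64.6
```

move_arm --translation '[[0, 0, 0.004], [0, 0, 0.008], [0, 0, 0.008]]' --turn '[[0, 0, 0], [0, 0, 0], [0, 0, 0]]'

```text
time: 16.62
eef_pos: [0.5198, 0.2903, 0.1366]
eef_rot: [-0.0, 0.613, 0.79, -0.0]
force: [0.2, 1.1, -6.2]
grip_width: 0.0517
gripper_force: 64.6
```

move_arm --translation '[[0, 0, 0.004], [0, 0, 0.008], [0, 0, 0.01], [0, 0, 0.01]]' --turn '[[0, 0, 0], [0, 0, 0], [0, 0, 0], [0, 0, 0]]'

```text
time: 17.12
eef_pos: [0.5198, 0.2903, 0.1317]
eef_rot: [-0.0, 0.613, 0.79, -0.0]
force: [-0.2, -0.5, -6.4]
grip_width: 0.0513
gripper_force: 64.6
```

move_arm --translation '[[0, 0, 0.003], [0, 0, 0.006], [0, 0, 0.006]]' --turn '[[0, 0, 0], [0, 0, 0], [0, 0, 0]]'

```text
time: 17.5
eef_pos: [0.5198, 0.2903, 0.1286]
eef_rot: [-0.0, 0.613, 0.79, -0.0]
force: [-0.2, 0.1, -5.4]
grip_width: 0.0517
gripper_force: 64.6
```

The plug is past its lead-in with no contact force, so I'll keep going.

move_arm --translation '[[0, 0, 0.006], [0, 0, 0.012], [0, 0, 0.018], [0, 0, 0.024], [0, 0, 0.03], [0, 0, 0.034], [0, 0, 0.036], [0, 0, 0.036]]' --turn '[[0, 0, 0], [0, 0, 0], [0, 0, 0], [0, 0, 0], [0, 0, 0], [0, 0, 0], [0, 0, 0], [0, 0, 0]]'

```text
time: 18.5
eef_pos: [0.5199, 0.2904, 0.1108]
eef_rot: [0.0, 0.613, 0.79, 0.0]
force: [0.7, 0.5, -5.4]
grip_width: 0.0511
gripper_force: 64.6
```

move_arm --translation '[[0, 0, 0.003], [0, 0, 0.006], [0, 0, 0.006]]' --turn '[[0, 0, 0], [0, 0, 0], [0, 0, 0]]'

```text
time: 18.88
eef_pos: [0.5198, 0.2903, 0.1076]
eef_rot: [-0.0, 0.613, 0.79, -0.0]
force: [-0.2, -1.0, -5.6]
grip_width: 0.0514
gripper_force: 64.6
```

move_arm --translation '[[0, 0, 0.002], [0, 0, 0.004], [0, 0, 0.004]]' --turn '[[0, 0, 0], [0, 0, 0], [0, 0, 0]]'

```text
time: 19.25
eef_pos: [0.5199, 0.2905, 0.1073]
eef_rot: [0.0, 0.613, 0.79, -0.0]
force: [-2.6, -2.4, 6.9]
grip_width: 0.0513
gripper_force: 65.8
```

Seated: contact came at the home height, with about 13 N of load change. Releasing and backing off upward.

move_arm --translation '[[0, 0, 0], [0, 0, 0], [0, 0, 0], [0, 0, 0], [0, 0, 0]]' --turn '[[0, 0, 0], [0, 0, 0], [0, 0, 0], [0, 0, 0], [0, 0, 0]]' --jaw 100

```text
time: 19.88
eef_pos: [0.5199, 0.2904, 0.1058]
eef_rot: [0.0, 0.613, 0.79, 0.0]
force: [-0.6, 0.3, 0.1]
grip_width: 0.0854
gripper_force: 0.0
```

move_arm --translation '[[0, 0, -0.04], [0, 0, -0.12], [0, 0, -0.2], [0, 0, -0.24], [0, 0, -0.24]]' --turn '[[0, 0, 0], [0, 0, 0], [0, 0, 0], [0, 0, 0], [0, 0, 0]]'

```text
time: 20.5
eef_pos: [0.5204, 0.2908, 0.2275]
eef_rot: [0.001, 0.613, 0.79, 0.001]
force: [0.2, -0.3, 0.0]
grip_width: 0.0854
gripper_force: 0.0
```

```bash
python3 - <<'E'
from h import *;from rig import sense,capture,tip_reach
s=sense();print(s['time'],s['eef_pos'],tip_reach if not callable(tip_reach) else tip_reach())
a=.25;ex=np.array([np.cos(a),np.sin(a)]);ey=np.array([-np.sin(a),np.cos(a)])
P=np.array([.5203,.2896])-.062*ex-.107*ey;print(P,move(s,(*P,.2),.251))
c=capture('side');cv2.imwrite('pics/s6.png',cv2.resize(c['img'][170:310,240:370,::-1],None,fx=4,fy=4,interpolation=cv2.INTER_CUBIC))
E
```

```text
20.5 [0.52042459 0.29082638 0.22752549] 0.022
[0.48669965 0.17058733] {'trans': array([-0.2164, -0.125 ,  0.0545]), 1: array([ 0.0021, -0.0003, -0.0007]), 2: array([-5.0000e-04, -3.3000e-03,  1.9993e+00])}
```

View pics/s6.png

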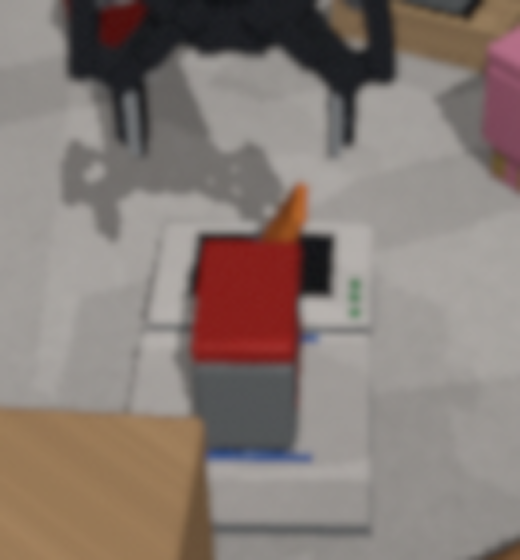

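The red pack sits home, with its shoulder on the charger top along the blue mark at (255,455). The paddle at (290,210) still leans to the near side. I'll close the fingers and go behind the paddle.

move_arm --translation '[[-0.06, -0.03, 0], [-0.14, -0.08, 0], [-0.2, -0.12, 0.02], [-0.216, -0.125, 0.05], [-0.216, -0.125, 0.05], [-0.216, -0.125, 0.05]]' --turn '[[0, 0, 0], [0, 0, 0], [0, 0, 0], [0, 0, 0], [0, 0, 0], [0, 0, 0]]' --jaw 0

```text
time: 21.3
eef_pos: [0.4862, 0.1718, 0.2006]
eef_rot: [-0.001, 0.613, 0.79, 0.0]
force: [-0.2, 0.0, 0.3]
grip_width: -0.0002
gripper_force: 0.0
```

```bash
python3 - <<'E'
from h import *;from rig import sense
s=sense();print(s['time'],s['eef_pos'],s['grip_width'],move(s,(.4867,.1706,.104),.251))
E
```

```text
21.3 [0.4862143  0.1717949  0.20064951] -0.00015899979030089593 {'trans': array([-0.0028,  0.0003,  0.1933]), 1: array([ 0.    , -0.0009,  0.0005]), 2: array([ 1.4000e-03,  0.0000e+00, -1.9995e+00])}
```

move_arm --translation '[[-0.002, 0, 0.06], [-0.002, 0, 0.12], [-0.002, 0, 0.17], [-0.002, 0, 0.19], [-0.002, 0, 0.193], [-0.002, 0, 0.193]]' --turn '[[0, 0, 0], [0, 0, 0], [0, 0, 0], [0, 0, 0], [0, 0, 0], [0, 0, 0]]'

```text
time: 22.05
eef_pos: [0.4869, 0.17, 0.1052]
eef_rot: [0.0, 0.613, 0.79, 0.001]
force: [0.0, -0.0, 0.4]
grip_width: -0.0001
gripper_force: 0.0
```

move_arm --translation '[[0, 0.015, 0], [0, 0.03, 0], [0, 0.045, 0], [0, 0.06, 0], [0, 0.075, 0], [0, 0.09, 0], [0, 0.1, 0], [0, 0.1, 0]]' --turn '[[0, 0, 0], [0, 0, 0], [0, 0, 0], [0, 0, 0], [0, 0, 0], [0, 0, 0], [0, 0, 0], [0, 0, 0]]'

```text
time: 23.05
eef_pos: [0.5355, 0.1819, 0.1042]
eef_rot: [0.0, 0.613, 0.79, 0.001]
force: [0.1, -0.6, -0.4]
grip_width: 0.0001
gripper_force: 0.0
```

```bash
python3 - <<'E'
from h import *;from rig import sense,capture
s=sense();print(s['time'],s['eef_pos'],s['force'])
a=.25;ex=np.array([np.cos(a),np.sin(a)]);ey=np.array([-np.sin(a),np.cos(a)]);d=s['eef_pos'][:2]-[.5203,.2896];print(d@ex,d@ey)
c=capture('side');cv2.imwrite('pics/s7.png',cv2.resize(c['img'][150:290,240:370,::-1],None,fx=4,fy=4,interpolation=cv2.INTER_CUBIC))
E
```

```text
23.05 [0.5354743  0.18185138 0.10423214] [ 0.08173708 -0.55044502 -0.3605377 ]
-0.01195487221479476 -0.10815316068655832
```

View pics/s7.png

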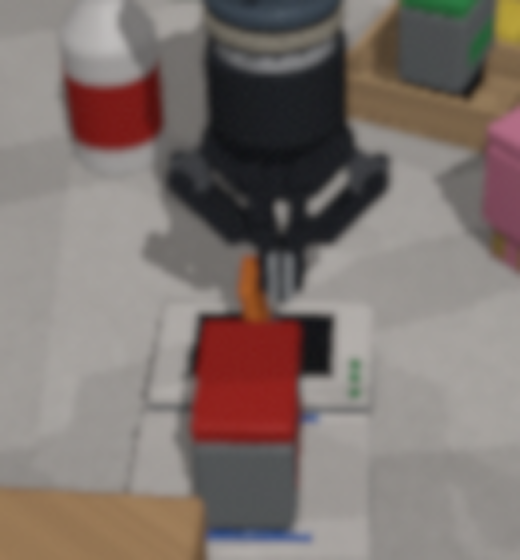

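The fingers at (282,275) have pushed the paddle (250,285) past upright towards the far side. I'll push on in steps until the stop shows in the force.

move_arm --translation '[[0, 0.008, 0], [0, 0.016, 0], [0, 0.02, 0], [0, 0.02, 0]]' --turn '[[0, 0, 0], [0, 0, 0], [0, 0, 0], [0, 0, 0]]'

```text
time: 23.6
eef_pos: [0.5447, 0.1842, 0.1043]
eef_rot: [0.0, 0.613, 0.79, 0.0]
force: [-0.9, -0.2, -0.0]
grip_width: 0.0001
gripper_force: 0.3
```

move_arm --translation '[[0, 0.004, 0], [0, 0.008, 0], [0, 0.008, 0]]' --turn '[[0, 0, 0], [0, 0, 0], [0, 0, 0]]'

```text
time: 23.98
eef_pos: [0.5486, 0.1852, 0.1044]
eef_rot: [0.0, 0.613, 0.79, 0.0]
force: [-0.6, 0.9, -0.6]
grip_width: -0.0001
gripper_force: 0.4
```

move_arm --translation '[[0, 0.004, 0], [0, 0.008, 0], [0, 0.008, 0]]' --turn '[[0, 0, 0], [0, 0, 0], [0, 0, 0]]'

```text
time: 24.35
eef_pos: [0.5516, 0.186, 0.1042]
eef_rot: [-0.0, 0.613, 0.79, -0.001]
force: [-4.7, -2.1, 0.6]
grip_width: 0.0001
gripper_force: 2.1
```

move_arm --translation '[[0, 0.003, 0], [0, 0.006, 0], [0, 0.006, 0]]' --turn '[[0, 0, 0], [0, 0, 0], [0, 0, 0]]'

```text
time: 24.72
eef_pos: [0.552, 0.1861, 0.1041]
eef_rot: [-0.001, 0.613, 0.79, -0.003]
force: [-10.4, -3.5, 6.6]
grip_width: -0.0003
gripper_force: 6.5
```

The tool no longer advances and the force has risen to about 11 N, so the paddle is at its stop. Backing off, then up.

move_arm --translation '[[0, -0.02, 0], [0, -0.06, 0], [0, -0.08, -0.04], [0, -0.08, -0.12], [0, -0.08, -0.22], [0, -0.08, -0.3], [0, -0.08, -0.3], [0, -0.08, -0.3]]' --turn '[[0, 0, 0], [0, 0, 0], [0, 0, 0], [0, 0, 0], [0, 0, 0], [0, 0, 0], [0, 0, 0], [0, 0, 0]]'

```text
time: 25.72
eef_pos: [0.5165, 0.1767, 0.2541]
eef_rot: [0.001, 0.613, 0.79, 0.0]
force: [-0.2, -0.4, -0.4]
grip_width: 0.0001
gripper_force: 0.0
```

```bash
python3 - <<'E'
from h import *;from rig import sense,capture
s=sense();print(s['time'],s['eef_pos'],s['force'])
c=capture('side');cv2.imwrite('pics/s8.png',cv2.resize(c['img'][120:310,240:440,::-1],None,fx=3,fy=3,interpolation=cv2.INTER_CUBIC))
E
```

```text
25.725 [0.5165388  0.17669986 0.25409921] [-0.17844338 -0.4118635  -0.40942586]
```

View pics/s8.png

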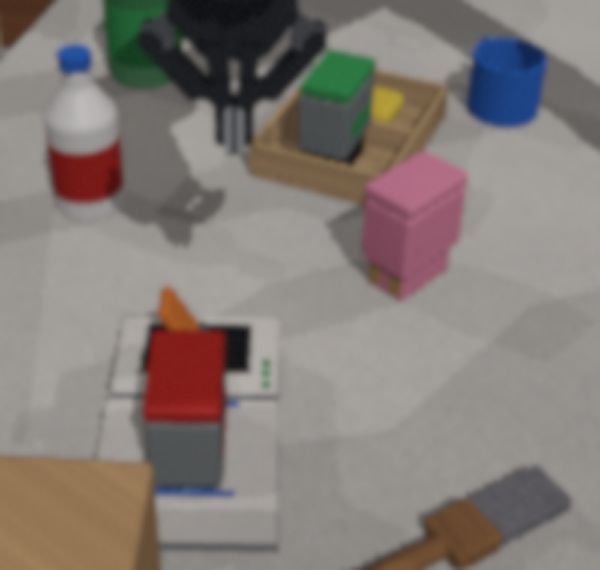

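The paddle at (178,310) leans fully to the far side. The red pack (185,410) is home and the green pack (335,110) is upright in the caddy. The bottle and cup are standing, and the gripper touches nothing.

```bash
python3 -c "
from rig import job_done
print(job_done())"
```

```text
the job is handed in; nothing more can be done
None
```

I handed the job in at about 26 s of the 70 s; the result was not reported back, but the last picture shows the green pack upright in the caddy's empty half, the red pack fully home in the charger, and the paddle over on its far (on) side.

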